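# Refill the spring-lift sanding disc dispenser

## Task

Refill the sanding disc dispenser: slide the fresh green pack of discs from the loading shelf into the mouth of the well, press it down on the spring-loaded pile until all three catches snap out over its top and hold it there, then tip the yellow dust cover over so that it snaps shut. Leave the other things on the bench where they lie.

Things in the scene. Friction and masses are not known exactly. Their poses are not given: they have to be found in the camera images.
- dispenser: Dispenser for 125 mm sanding discs, fixed to the bench: blue base, aluminium deck 96 mm above the bench. Origin: on the bench, straight under the middle of the well; +y runs from the well to the loading-shelf end, z up; its yaw varies. Deck: x -85 to +85, y -85 to +235 mm, 6 mm thick.
- well_mouth (a point): Middle of the mouth of the well, a 131 mm round hole in the deck, at the level of the deck's top. Six guide rods stand round the pile below it.
- shelf (a point): Middle of the loading shelf on the deck's top, 155 mm from the well's middle along the dispenser's +y. Two rails 8 mm high (inner faces at x = -66 and +66 mm) run from here past the well, open at the +y end, so that a pack slides straight along -y to the well.
- end_stop (a point): Middle of the inner face of the stop bar, 8 mm high, across the deck on the far side of the well, at y = -66 mm; a pack slid against it lies over the well.
- pack_new: The fresh pack: a flat green stack of discs, one rigid piece 127 mm across, 14 mm thick, about 90 g, too wide to grasp. Origin: centre of its underside. Starts flat on the shelf, 140 to 168 mm from the well's middle. Slid over the well it drops about 7 mm and rests on the catches' sloping noses, its top some 5 to 7 mm above the deck.
- pack_new_top (a point): Centre of the fresh pack's upper face, 14 mm above its origin: press it down here. All of the way down takes about 12 N, with friction up to some 18 N.
- pack_old: The pack already in the well, of the same kind and size, lying on the platform, its top 18.5 mm below the deck, just under the catches. Origin: centre of its underside.
- platform (a joint): How far the spring-loaded platform under the pile has sunk, in m: 0 at rest (highest), 0.028 at the bottom. About 7 N at rest and 0.45 N more for each mm. With both packs held under the catches it reads about 0.0135.
- catch0 (a joint): Travel in m of a spring catch: 0 sprung out into the well, up to 0.009 pushed back. Nose sloped above, flat below at 18 mm under the deck's top: a descending pack pushes it back; once the pack's top is lower than that it springs out over it. Pressing the pack's top to 21 to 24 mm under the deck is enough. This one is 30 degrees round the well from the dispenser's +x towards +y.
- catch1 (a joint): The same for the second catch, 150 degrees round the well.
- catch2 (a joint): The same for the third catch, 270 degrees round the well, below the cover's hinge.
- cover (a joint): Angle in rad by which the dust cover has been tipped shut: 0 fully open, leaning away from the well (it starts there), 2.0 lying shut over the well. Two over-centre springs: tipped past about 0.7 rad it snaps shut by itself, before that it springs back open. It takes about 0.2 N m to start it.
- cover_hinge (a point): Middle of the cover's hinge pin, parallel to the dispenser's x axis, 80 mm from the well's middle on the -y side, 12 mm above the deck.
- cover_edge (a point): Middle of the cover's free edge, 152 mm from the hinge pin. The cover is a yellow frame with a clear window, 164 mm wide along the dispenser's x, 4 mm thick; open, this edge is about 246 mm above the bench. It is shut by pushing its outer face (away from the well) towards the well (+y).
- hammer: Joiner's hammer lying on the bench, 301 x 110 x 35 mm; a bystander.
- tape_measure: Yellow tape measure, 65 x 70 x 35 mm; a bystander.
- tape_black: Roll of black tape, 69 mm across, 19 mm high; a bystander.
- screwdriver: Blue-handled screwdriver, 242 mm long, lying along the back of the bench; a bystander.
- spray_can: White can with a black cap, 56 mm across, 170 mm high, standing at the back beside the grinder; a bystander.
- glasses_case: Dark spectacle case, 61 x 150 x 45 mm; a bystander.
Mind the look-alikes: they are no part of the job. Leave any blue look-alike of the pack_new alone.

How it is judged:
By the outcome, as a careful person would: the job done as asked, in the order asked, and still so for the second after the job is handed in, with the robot touching nothing.
It also fails if it takes over 45 s, if anything falls off the work surface, if the arm or the gripper's body presses on something with over 40 N, if the wrist force passes 120 N, or if a joint passes its speed limit or range.

## Robot

A 6-joint arm with a two-finger parallel gripper is mounted at the origin on a cart in front of the work surface, level with it; the furniture and walls round the work are solid. World frame = base frame: x ahead of the robot, y to its left, z up, the work surface at z = 0. Lengths are in mm, angles in rad, forces in N, time in s.
With the tool pointing down it reaches from about 275 to 850 mm from the base axis. Payload 5.2 kg.
Tool frame: the origin (TCP) lies on the mounting face of the last link; the fingertips stand manip.nose_length ahead of it and the grasp point (between the pads) lies 155 mm ahead of it (manip.nose_length is the distance from the TCP to the fingertips, in mm); z points along the fingers, y is the line along which they close (so a half turn about z gives the same grasp; the last joint's range is limited). The gripper opens to 85 mm and grips with 20 to 120 N. Pads are 22 mm wide; open, the fingers measure 114 mm over their backs; the gripper's body (76 mm by 85 mm) begins 54 mm behind the grasp point. The pads swing forward as they close: fully open they stand 13 mm farther back than shut.
Start: joints at [-1.433, 0.259, 1.535, -0, 1.348, -0.203], TCP at [183.854, -518.367, 404.71] pointing down, gripper open.
Joint ranges: [-3.14, 3.14], [-0.91, 2.08], [0.19, 2.58], [-1.22, 4.36], [0.22, 2.71], [-3.12, 3.12]. Speed limits (rad/s): [2.57, 2.57, 3.14, 3.14, 3.14, 3.14].

## Interface

Orientations are given as a 3x3 rotation matrix whose columns are the frame's x, y, z axes.
In Python, from station import manip, vision, workorder gives the robot as it stands. The module is installed in compiled form; this text tells all that it offers.
- The arm moves only by the tool jog_arm, never from a script. Its argument "motion" is a list of rows, each an object with "translation": the shift along the tool's x, y, z in m, a list of three; "twist": the turn, a rotation vector about the tool's x, y, z in rad, a list of three. A call has 1 to 20 rows; each row is the pose to reach, as a shift and turn from the pose commanded when the call began, along the tool's axes at that moment; what a row does not reach only later rows make up. A row lasts 1/10 s, in which the tool goes at most 50 mm and 8.59 degrees, less where a joint would pass 70% of its speed; a pose out of reach is approached as far as the arm can. A call with a gripper value outside its range is refused whole. "fingers" is the opening, from -1 (shut) to 1 (fully open), so that 0 is half open, set as the call begins (left out, the last holds). The fingers move at their own pace and stop on an object; "squeeze" is the grip in N (left out, the last holds). Time passes only in rows, so rows that repeat a pose let the fingers close. It gives the time, the measured TCP pose, the force, the opening and the grip force at its end, in the units of the state.
- manip.observe(): the state, without advancing time (a new reading comes with each control period).
- vision.capture(name): name is "scene" or "top"; returns a dict with "img" (420x560x3 uint8, red, green, blue), "intrinsics" (3x3 intrinsics, pixels), "rvec" (rotation vector, rad) and "tvec" (3), from world to camera coordinates, as OpenCV has them. Camera axes: x right, y down, z forward; pixel columns grow to the right and rows downward; lengths in mm; the calibration is good to about 2 mm. A picture is of the moment at which its call begins. There is no depth.
- workorder.close_job(): hands the job in; it is judged then, once.
The state is a dict: "clock": time; "qpos": joint angles; "qvel": joint speeds; "joint_torque": joint torques, N m; "tcp_pos": TCP position; "ee_rot": TCP orientation; "wrist_force": force on the tool from outside, world axes, zero at the start; "torque": the same for the moment, N m; "grip_width": finger opening in mm; "gripper_force": force on a finger pad.
Only numpy, scipy, OpenCV 4.12 (cv2) and the standard library are available. Lean on these libraries where they do the work, as an engineer would, in place of code of your own. Each camera call takes 0.05 s, during which the arm holds its last target. There are 200 camera calls.

## Working session

There is one attempt and no reset: what is moved stays moved. The work goes in short steps, Python scripts to look and compute and a tool call to move; the robot and the scene stay as the last step left them, time stands still between calls to the robot, and variables do not carry over. Pictures are saved under pics/ and viewed, at most 10 in all, crops included, and the job is handed in when it is done.

Besides the shell and the picture viewer there is one more tool, called by a JSON object that holds its "api" and its "payload". jog_arm: Moves the arm, as the interface text tells. Its arguments: {"type":"object","properties":{"motion":{"type":"array"},"fingers":{"type":"number"},"squeeze":{"type":"number"}},"required":["motion"]}

```bash
mkdir -p pics
python3 - <<'E'
from station import manip, vision
import cv2,numpy as np
for n in("scene","top"):
    c=vision.capture(n); cv2.imwrite(f"pics/{n}0.png",cv2.cvtColor(c["img"],cv2.COLOR_RGB2BGR))
    R=cv2.Rodrigues(np.array(c["rvec"],float))[0]; print(n,np.round(c["intrinsics"],1).tolist(),(-R.T@np.array(c["tvec"]).ravel()).round(0),R.round(2).tolist())
s=manip.observe(); print(manip.nose_length,s)
E
```

```text
scene [[396.6, 0.0, 277.6], [0.0, 396.6, 206.6], [0.0, 0.0, 1.0]] [-330.  517.  943.] [[-0.51, -0.86, -0.02], [-0.52, 0.33, -0.79], [0.68, -0.39, -0.62]]
top [[456.2, 0.0, 283.9], [0.0, 456.2, 211.5], [0.0, 0.0, 1.0]] [  71. -212. 1715.] [[0.44, -0.9, -0.0], [-0.86, -0.42, -0.31], [0.28, 0.13, -0.95]]
173.4 {'clock': 0.1, 'qpos': array([-1.43280672e+00,  2.59263634e-01,  1.53597228e+00,  4.78369183e-06,
        1.34800531e+00, -2.02760190e-01]), 'qvel': array([-0.00086673, -0.00142017, -0.00243992, -0.0004543 , -0.00106044,
       -0.00026435]), 'joint_torque': array([ 3.57195917e-03, -4.46973968e+01, -2.91246772e+01,  2.10539196e-05,
        6.28761525e-03, -9.35816331e-06]), 'tcp_pos': array([ 183.82292448, -518.16551709,  403.96163009]), 'ee_rot': array([[ 9.42504747e-01,  3.34192689e-01, -2.22143125e-04],
       [ 3.34192593e-01, -9.42503391e-01,  1.63354105e-03],
       [ 3.36546827e-04, -1.61385878e-03, -9.99998641e-01]]), 'wrist_force': array([-1.17635547,  0.38740555,  1.1926008 ]), 'torque': array([-0.00139661,  0.03225413, -0.00312988]), 'gripper_force': 0.0, 'grip_width': 85.42361160637623}
```

View pics/scene0.png

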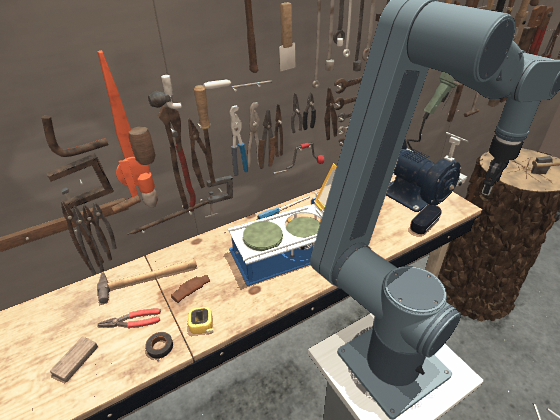

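View pics/top0.png

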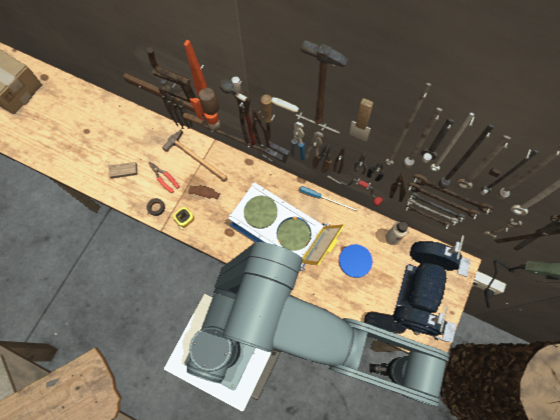

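The top view shows two green discs on the white deck: (261,211) on the shelf end, and (294,234) next to the yellow cover (323,244), which is the old pack in the well. The blue disc at (355,261) is the look-alike. The pack to move is the one at (261,211), and I'll confirm it in an enlarged crop.

Run:
```python
import cv2
a=cv2.imread("pics/top0.png")[175:275,215:350]; b=cv2.imread("pics/scene0.png")[180:290,220:355]
cv2.imwrite("pics/topc.png",cv2.resize(a,None,fx=5.9,fy=5.9,interpolation=cv2.INTER_CUBIC))
cv2.imwrite("pics/scc.png",cv2.resize(b,None,fx=5.4,fy=5.4,interpolation=cv2.INTER_CUBIC))
```

```text
(no output)
```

View pics/topc.png

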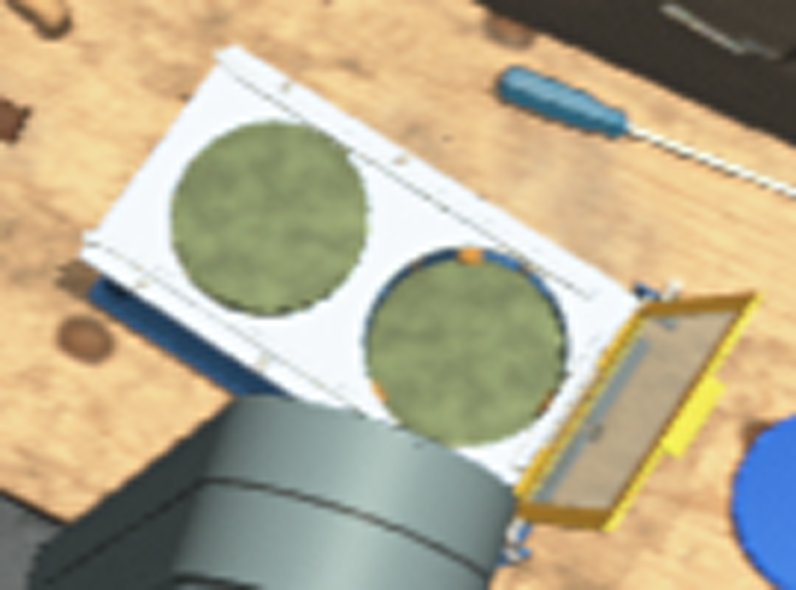

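View pics/scc.png

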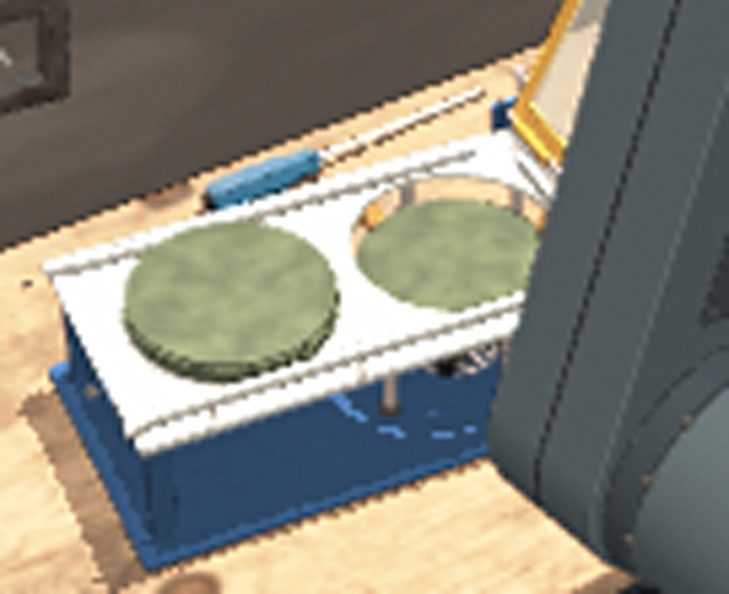

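The crops show the fresh green pack standing proud of the deck on the shelf, top crop (270,218). The old pack lies recessed in the well with its orange catches, top crop (466,346). The cover stands open at the right.

```bash
cat > h.py <<'E'
from station import manip, vision
import cv2,numpy as np
def ray(c,u,v,z):
    R=cv2.Rodrigues(np.array(c["rvec"],float))[0]; t=np.array(c["tvec"],float).ravel(); o=-R.T@t
    d=R.T@np.linalg.inv(c["intrinsics"])@[u,v,1]; return o+d*(z-o[2])/d[2]
def px(c,P): return cv2.projectPoints(np.array(P,float).reshape(-1,3),np.array(c["rvec"],float),np.array(c["tvec"],float),np.array(c["intrinsics"],float),None)[0][:,0]
E
python3 - <<'E'
from h import *
c=vision.capture("top"); s=vision.capture("scene")
T=lambda u,v,z:ray(c,215+(u+.5)/5.9-.5,175+(v+.5)/5.9-.5,z).round(1)
S=lambda u,v,z:ray(s,220+(u+.5)/5.4-.5,180+(v+.5)/5.4-.5,z).round(1)
print("pack",T(270,218,110),S(231,290,110))
print("old",T(466,346,77.5),"well L/T/R",T(364,340,96),T(470,246,96),T(568,340,96), T(466,346,92))
print("corners",T(235,45,104),T(82,250,104),S(48,268,104),S(140,445,104))
print("shelf end bottom S", S(52,372,0),S(152,565,0))
print("hinge-ish",T(645,300,108),T(520,500,108),"edge",T(757,293,246),T(612,527,246))
print("blue",ray(c,355,261,5).round(0), "spray",ray(c,397,233,170).round(0))
# green hue fit
hsv=cv2.cvtColor(c["img"],cv2.COLOR_RGB2HSV); m=((hsv[...,0]>30)&(hsv[...,0]<50)&(hsv[...,1]>60)).astype(np.uint8)
n,l,st,ce=cv2.connectedComponentsWithStats(m)
for i in range(1,n):
    if st[i,4]>300: print(st[i],ce[i].round(1),ray(c,*ce[i],110).round(1),ray(c,*ce[i],77.5).round(1))
E
```

```text
pack [496.8  92.9 110. ] [499.4  94.2 110. ]
old [484.  -50.1  77.5] well L/T/R [455.    6.8  96. ] [539.2 -26.   96. ] [ 510.7 -107.4   96. ] [480.4 -51.5  92. ]
corners [592.5 167.1 104. ] [427.9 190.4 104. ] [580.6 173.7 104. ] [422.5 194.  104. ]
shelf end bottom S [601.7 171.9   0. ] [427.8 191.7   0. ]
hinge-ish [ 551.7 -140.2  108. ] [ 403.5 -124.4  108. ] edge [ 542.2 -201.9  246. ] [ 383.6 -184.1  246. ]
blue [ 506. -300.    5.] spray [ 620. -385.  170.]
[245 196  32  32 812] [260.3 211.5] [496.7  93.  110. ] [505.3  99.2  77.5]
[278 219  32  31 779] [293.5 234.2] [472.3 -54.8 110. ] [480.5 -51.6  77.5]
```

```bash
cat >> h.py <<'E'
from scipy.spatial.transform import Rotation as Ro
W=np.array([483.,-51.8]); a=-0.115
ux=np.array([np.cos(a),np.sin(a)]); uy=np.array([-np.sin(a),np.cos(a)])
G=np.array([[*ux,0],[*(-uy),0],[0,0,-1]]).T
def loc(p): d=p[:2]-W; return np.array([d@ux,d@uy,p[2]-173.4]).round(1)
def goal(x,y,z):  # tip in dispenser coords -> tool shift m, twist
    s=manip.observe(); R=s["ee_rot"]; P=np.array([*(W+x*ux+y*uy),z+173.4])
    print("tip",loc(s["tcp_pos"]),"F",s["wrist_force"].round(1),"shift",(R.T@(P-s["tcp_pos"])/1000).round(4),"twist",Ro.from_matrix(R.T@G).as_rotvec().round(3),"t",s["clock"])
E
python3 - <<'E'
from h import *
goal(0,240,295)
E
```

```text
tip [-243.7 -497.7  230.8] F [-0.5 -0.3  0.9] shift [ 0.5435 -0.5552 -0.0635] twist [-0.001  0.     0.456] t 0.2
```

{"api": "jog_arm", "payload": {"motion": [{"translation": [0,0,-0.05],"twist": [0,0,0]},{"translation": [0.03,-0.03,-0.064],"twist": [0,0,0.05]},{"translation": [0.06,-0.06,-0.064],"twist": [0,0,0.1]},{"translation": [0.09,-0.09,-0.064],"twist": [0,0,0.15]},{"translation": [0.12,-0.12,-0.064],"twist": [0,0,0.2]},{"translation": [0.15,-0.15,-0.064],"twist": [0,0,0.25]},{"translation": [0.18,-0.18,-0.064],"twist": [0,0,0.3]},{"translation": [0.21,-0.215,-0.064],"twist": [0,0,0.35]},{"translation": [0.24,-0.245,-0.064],"twist": [0,0,0.4]},{"translation": [0.27,-0.275,-0.064],"twist": [0,0,0.456]},{"translation": [0.3,-0.305,-0.064],"twist": [0,0,0.456]},{"translation": [0.33,-0.335,-0.064],"twist": [0,0,0.456]},{"translation": [0.36,-0.367,-0.064],"twist": [0,0,0.456]},{"translation": [0.39,-0.398,-0.064],"twist": [0,0,0.456]},{"translation": [0.42,-0.43,-0.064],"twist": [0,0,0.456]},{"translation": [0.45,-0.46,-0.064],"twist": [0,0,0.456]},{"translation": [0.48,-0.49,-0.064],"twist": [0,0,0.456]},{"translation": [0.51,-0.52,-0.064],"twist": [0,0,0.456]},{"translation": [0.5435,-0.555,-0.064],"twist": [0,0,0.456]},{"translation": [0.5435,-0.555,-0.064],"twist": [0,0,0.456]}], "fingers": -1}}

```text
clock: 2.2
tcp_pos: [511.8, 190.7, 467.6]
ee_rot: [[0.994, -0.11, -0.001], [-0.11, -0.994, 0.002], [-0.001, -0.002, -1.0]]
wrist_force: [0.1, -1.0, 0.4]
grip_width: 0.1
gripper_force: 0.0
```

Run:
```python
from h import *
goal(0,240,101)
c=vision.capture("top"); im=cv2.cvtColor(c["img"],cv2.COLOR_RGB2BGR)
x0,y0=215,165; f=5
im=cv2.resize(im[y0:y0+115,x0:x0+150],None,fx=f,fy=f,interpolation=cv2.INTER_CUBIC)
def dr(P,col):
    w=[[*(W+p[0]*ux+p[1]*uy),p[2]] for p in P]; q=(px(c,w)+.5-[x0,y0])*f
    cv2.polylines(im,[np.int32(q)],True,col,1)
t=np.linspace(0,6.28,60)
dr([[65.5*np.cos(k),65.5*np.sin(k),96] for k in t],(0,0,255))
dr([[-85,-85,96],[85,-85,96],[85,235,96],[-85,235,96]],(0,0,255))
dr([[63.5*np.cos(k),145+63.5*np.sin(k),110] for k in t],(255,0,255))
dr([[-82,-80,108],[82,-80,108],[82,-144,246],[-82,-144,246]],(255,0,0))
cv2.imwrite("pics/ov1.png",im)
```

```text
tip [  0.8 244.2 294.2] F [ 0.1 -1.   0.4] shift [-0.0006  0.0046  0.1932] twist [-0.002  0.001  0.005] t 2.2
```

View pics/ov1.png

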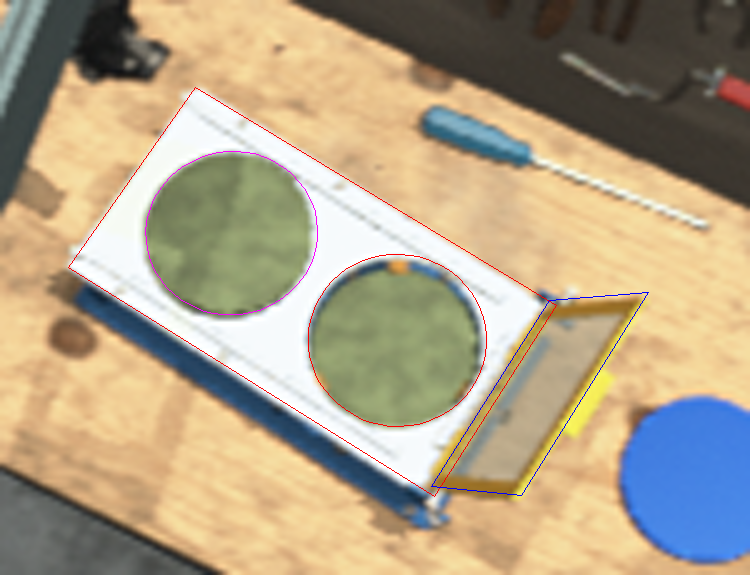

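The overlay of deck, well, pack and cover outlines fits the picture to about 1–2 mm: pack at (232,233), well at (397,340). Descending behind the pack.

{"api": "jog_arm", "payload": {"motion": [{"translation": [0,0.003,0.04]},{"translation": [0,0.003,0.08]},{"translation": [0,0.003,0.12]},{"translation": [0,0.003,0.15]},{"translation": [0,0.003,0.175]},{"translation": [0,0.003,0.185]},{"translation": [0,0.003,0.191]},{"translation": [0,0.003,0.191]},{"translation": [0,0.003,0.191]}]}}

```text
schema error: expected keys translation, twist
```

```bash
python3 -c "
from h import *
goal(0,61,102)"
```

```text
tip [2.000e-01 2.421e+02 2.942e+02] F [-1.4 -0.1 -0.4] shift [-0.0006  0.1811  0.1923] twist [0.    0.002 0.004] t 2.25
```

{"api": "jog_arm", "payload": {"motion": [{"translation": [0,0.0,0.04],"twist": [0,0,0]},{"translation": [0,0.0,0.08],"twist": [0,0,0]},{"translation": [0,0.0,0.12],"twist": [0,0,0]},{"translation": [0,0.0,0.15],"twist": [0,0,0]},{"translation": [0,0.0,0.175],"twist": [0,0,0]},{"translation": [0,0.0,0.185],"twist": [0,0,0]},{"translation": [0,0.0,0.191],"twist": [0,0,0]},{"translation": [0,0.0,0.191],"twist": [0,0,0]},{"translation": [0,0.0,0.191],"twist": [0,0,0]}]}}

```text
clock: 3.15
tcp_pos: [511.1, 186.2, 279.0]
ee_rot: [[0.993, -0.115, 0.002], [-0.115, -0.993, 0.0], [0.002, -0.001, -1.0]]
wrist_force: [0.4, 0.4, -0.3]
grip_width: -0.2
gripper_force: 0.0
```

```bash
python3 -c "
from h import *
goal(0,75,102)"
```

```text
tip [  0.6 239.7 105.6] F [ 0.4  0.4 -0.3] shift [-0.0005  0.1647  0.0035] twist [-0.001 -0.002 -0.   ] t 3.15
```

{"api": "jog_arm", "payload": {"motion": [{"translation": [0,0.0,0.003],"twist": [0,0,0]},{"translation": [0,0.006,0.003],"twist": [0,0,0]},{"translation": [0,0.012,0.003],"twist": [0,0,0]},{"translation": [0,0.018,0.003],"twist": [0,0,0]},{"translation": [0,0.025,0.003],"twist": [0,0,0]},{"translation": [0,0.033,0.003],"twist": [0,0,0]},{"translation": [0,0.041,0.003],"twist": [0,0,0]},{"translation": [0,0.049,0.003],"twist": [0,0,0]},{"translation": [0,0.057,0.003],"twist": [0,0,0]},{"translation": [0,0.065,0.003],"twist": [0,0,0]},{"translation": [0,0.073,0.003],"twist": [0,0,0]},{"translation": [0,0.081,0.003],"twist": [0,0,0]},{"translation": [0,0.089,0.003],"twist": [0,0,0]},{"translation": [0,0.097,0.003],"twist": [0,0,0]},{"translation": [0,0.105,0.003],"twist": [0,0,0]},{"translation": [0,0.113,0.003],"twist": [0,0,0]},{"translation": [0,0.12,0.003],"twist": [0,0,0]},{"translation": [0,0.12,0.003],"twist": [0,0,0]}]}}

```text
clock: 4.95
tcp_pos: [496.7, 66.2, 274.7]
ee_rot: [[0.993, -0.116, -0.0], [-0.116, -0.993, -0.001], [-0.0, 0.001, -1.0]]
wrist_force: [0.6, 1.1, 0.8]
grip_width: -0.1
gripper_force: 0.0
```

Run:
```python
from h import *
goal(0,75,102)
for n,(x0,y0) in {"top":(215,165),"scene":(215,175)}.items():
    c=vision.capture(n); im=cv2.cvtColor(c["img"],cv2.COLOR_RGB2BGR)[y0:y0+115,x0:x0+150]
    globals()[n]=cv2.resize(im,None,fx=2.6,fy=3.5)
    
cv2.imwrite("pics/p2.png",np.hstack([top,scene]))
```

```text
tip [1.000e-01 1.188e+02 1.013e+02] F [0.6 1.1 0.8] shift [-0.      0.0438 -0.0007] twist [ 0.001  0.    -0.001] t 4.95
```

View pics/p2.png

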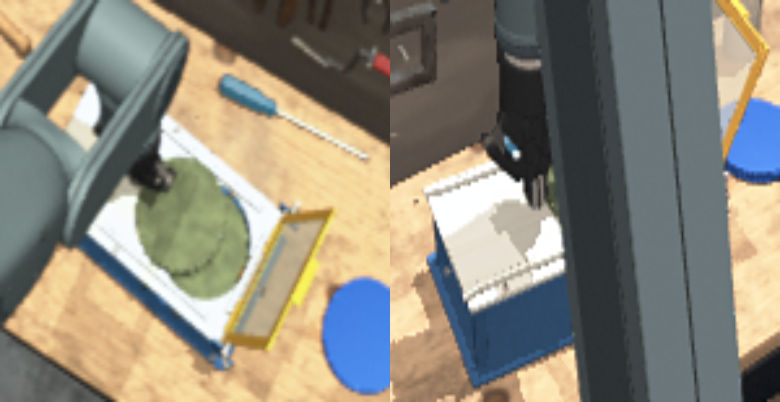

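The pack is sliding straight between the rails and now half covers the well, at (180,215). Carrying on slowly.

{"api": "jog_arm", "payload": {"motion": [{"translation": [0,0.006,0],"twist": [0,0,0]},{"translation": [0,0.012,0],"twist": [0,0,0]},{"translation": [0,0.018,0],"twist": [0,0,0]},{"translation": [0,0.024,0],"twist": [0,0,0]},{"translation": [0,0.029,0],"twist": [0,0,0]},{"translation": [0,0.033,0],"twist": [0,0,0]},{"translation": [0,0.036,0],"twist": [0,0,0]},{"translation": [0,0.038,0],"twist": [0,0,0]},{"translation": [0,0.04,0],"twist": [0,0,0]},{"translation": [0,0.04,0],"twist": [0,0,0]}]}}

```text
clock: 6.05
tcp_pos: [492.2, 27.2, 274.6]
ee_rot: [[0.993, -0.115, -0.0], [-0.115, -0.993, -0.0], [-0.0, 0.0, -1.0]]
wrist_force: [-0.6, 0.0, -0.3]
grip_width: 0.3
gripper_force: 0.0
```

{"api": "jog_arm", "payload": {"motion": [{"translation": [0,0.001,0],"twist": [0,0,0]},{"translation": [0,0.002,0],"twist": [0,0,0]},{"translation": [0,0.003,0],"twist": [0,0,0]},{"translation": [0,0.003,0],"twist": [0,0,0]}]}}

```text
clock: 6.45
tcp_pos: [491.9, 24.6, 274.7]
ee_rot: [[0.993, -0.115, 0.0], [-0.115, -0.993, 0.0], [0.0, -0.0, -1.0]]
wrist_force: [0.8, 2.1, 0.0]
grip_width: 0.3
gripper_force: 1.0
```

Run:
```python
from h import *
goal(0,70,102)
```

```text
tip [1.000e-01 7.690e+01 1.013e+02] F [0.8 2.1 0. ] shift [-0.0001  0.0069 -0.0007] twist [-0. -0. -0.] t 6.45
```

{"api": "jog_arm", "payload": {"motion": [{"translation": [0,0.001,0],"twist": [0,0,0]},{"translation": [0,0.002,0],"twist": [0,0,0]},{"translation": [0,0.003,0],"twist": [0,0,0]},{"translation": [0,0.003,0],"twist": [0,0,0]}]}}

```text
clock: 6.85
tcp_pos: [491.3, 21.7, 274.6]
ee_rot: [[0.993, -0.115, -0.001], [-0.115, -0.993, 0.001], [-0.001, -0.001, -1.0]]
wrist_force: [-0.7, 4.0, 0.8]
grip_width: 0.2
gripper_force: 2.2
```

{"api": "jog_arm", "payload": {"motion": [{"translation": [0,0.001,0],"twist": [0,0,0]},{"translation": [0,0.002,0],"twist": [0,0,0]},{"translation": [0,0.002,0],"twist": [0,0,0]}]}}

```text
clock: 7.15
tcp_pos: [490.5, 20.4, 274.3]
ee_rot: [[0.993, -0.115, -0.002], [-0.115, -0.993, 0.003], [-0.003, -0.002, -1.0]]
wrist_force: [-1.8, 9.3, 0.6]
grip_width: 0.4
gripper_force: 4.1
```

Run:
```python
from h import *
goal(0,70,102)
x0,y0=215,165
c=vision.capture("top"); im=cv2.cvtColor(c["img"],cv2.COLOR_RGB2BGR)[y0:y0+115,x0:x0+150]
cv2.imwrite("pics/p3.png",cv2.resize(im,None,fx=5,fy=5,interpolation=cv2.INTER_CUBIC))
```

```text
tip [ -0.8  72.6 100.9] F [-1.8  9.3  0.6] shift [ 0.0008  0.0026 -0.0011] twist [-0.002  0.003 -0.001] t 7.15
```

View pics/p3.png

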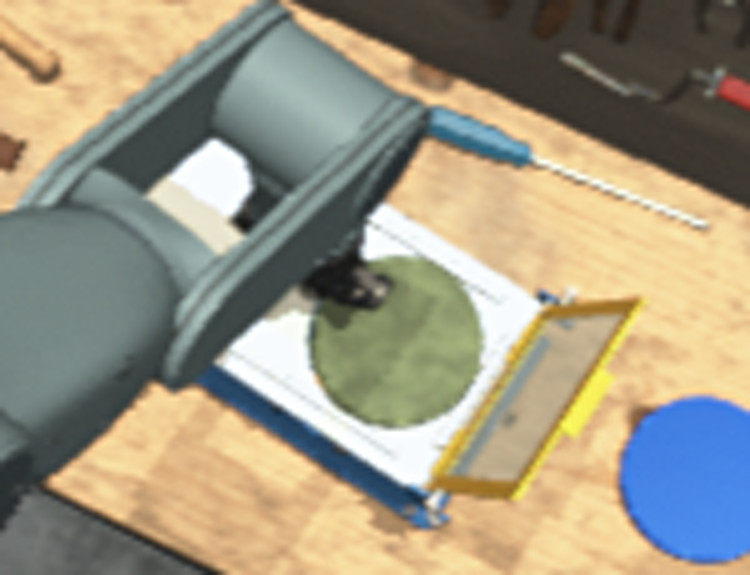

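The pack lies over the well against the stop, disc centred at about (397,342), 9 N reached. Now back off, rise, and go over its middle.

{"api": "jog_arm", "payload": {"motion": [{"translation": [0,-0.004,0],"twist": [0,0,0]},{"translation": [0,-0.008,0],"twist": [0,0,0]},{"translation": [0,-0.008,-0.015],"twist": [0,0,0]},{"translation": [0,-0.008,-0.03],"twist": [0,0,0]},{"translation": [0,0.01,-0.03],"twist": [0,0,0]},{"translation": [0,0.035,-0.03],"twist": [0,0,0]},{"translation": [0,0.06,-0.03],"twist": [0,0,0]},{"translation": [0,0.071,-0.03],"twist": [0,0,0]},{"translation": [0,0.071,-0.03],"twist": [0,0,0]},{"translation": [0,0.071,-0.03],"twist": [0,0,0]},{"translation": [0,0.071,-0.025],"twist": [0,0,0]},{"translation": [0,0.071,-0.02],"twist": [0,0,0]},{"translation": [0,0.071,-0.018],"twist": [0,0,0]},{"translation": [0,0.071,-0.018],"twist": [0,0,0]}]}}

```text
clock: 8.6
tcp_pos: [482.9, -50.5, 292.1]
ee_rot: [[0.993, -0.114, -0.001], [-0.114, -0.993, 0.0], [-0.001, -0.0, -1.0]]
wrist_force: [0.2, 0.2, -0.8]
grip_width: -0.1
gripper_force: 0.0
```

```bash
python3 -c "
from h import *
goal(0,0,103)"
```

```text
tip [ -0.2   1.3 118.7] F [ 0.2  0.2 -0.8] shift [0.0002 0.0013 0.0157] twist [-0.     0.001  0.001] t 8.6
```

{"api": "jog_arm", "payload": {"motion": [{"translation": [0,0.001,0.005],"twist": [0,0,0]},{"translation": [0,0.001,0.01],"twist": [0,0,0]},{"translation": [0,0.001,0.014],"twist": [0,0,0]},{"translation": [0,0.001,0.017],"twist": [0,0,0]},{"translation": [0,0.001,0.02],"twist": [0,0,0]},{"translation": [0,0.001,0.023],"twist": [0,0,0]},{"translation": [0,0.001,0.026],"twist": [0,0,0]},{"translation": [0,0.001,0.026],"twist": [0,0,0]}]}}

```text
clock: 9.4
tcp_pos: [482.5, -52.5, 268.2]
ee_rot: [[0.993, -0.114, -0.0], [-0.114, -0.993, -0.002], [-0.0, 0.002, -1.0]]
wrist_force: [-7.7, -0.9, 16.7]
grip_width: -0.0
gripper_force: 8.6
```

```bash
python3 -c "
from h import *
goal(0,0,73)"
```

```text
tip [-0.4 -0.7 94.8] F [-7.7 -0.9 16.7] shift [ 0.0004 -0.0008  0.0218] twist [0.002 0.    0.   ] t 9.4
```

{"api": "jog_arm", "payload": {"motion": [{"translation": [0,0,0.003],"twist": [0,0,0]},{"translation": [0,0,0.006],"twist": [0,0,0]},{"translation": [0,0,0.009],"twist": [0,0,0]},{"translation": [0,0,0.012],"twist": [0,0,0]},{"translation": [0,0,0.015],"twist": [0,0,0]},{"translation": [0,0,0.017],"twist": [0,0,0]},{"translation": [0,0,0.017],"twist": [0,0,0]}]}}

```text
clock: 10.1
tcp_pos: [483.2, -52.1, 250.6]
ee_rot: [[0.993, -0.115, 0.001], [-0.115, -0.993, -0.0], [0.001, 0.0, -1.0]]
wrist_force: [-1.6, 1.5, 8.6]
grip_width: -0.2
gripper_force: 4.2
```

```bash
python3 -c "
from h import *
goal(0,0,73)"
```

```text
tip [ 0.3 -0.2 77.2] F [-1.6  1.5  8.6] shift [-0.0003 -0.0002  0.0042] twist [ 0.    -0.001 -0.   ] t 10.1
```

{"api": "jog_arm", "payload": {"motion": [{"translation": [0,0,0.002],"twist": [0,0,0]},{"translation": [0,0,0.004],"twist": [0,0,0]},{"translation": [0,0,0.005],"twist": [0,0,0]},{"translation": [0,0,0.005],"twist": [0,0,0]},{"translation": [0,0,0.005],"twist": [0,0,0]}]}}

```text
clock: 10.6
tcp_pos: [483.2, -52.1, 246.2]
ee_rot: [[0.993, -0.115, 0.002], [-0.115, -0.993, -0.0], [0.002, 0.0, -1.0]]
wrist_force: [-3.0, 0.9, 14.3]
grip_width: 0.2
gripper_force: 7.0
```

```bash
python3 -c "
from h import *
goal(0,0,73)"
```

```text
tip [ 0.3 -0.2 72.8] F [-3.   0.9 14.3] shift [-0.0003 -0.0002 -0.0002] twist [ 0.    -0.002 -0.   ] t 10.6
```

{"api": "jog_arm", "payload": {"motion": [{"translation": [0,0,0.001],"twist": [0,0,0]},{"translation": [0,0,0.001],"twist": [0,0,0]},{"translation": [0,0,0.001],"twist": [0,0,0]}]}}

```text
clock: 10.9
tcp_pos: [483.2, -52.0, 245.2]
ee_rot: [[0.993, -0.115, 0.001], [-0.115, -0.993, -0.0], [0.002, 0.0, -1.0]]
wrist_force: [-3.2, 0.9, 14.2]
grip_width: 0.0
gripper_force: 7.5
```

{"api": "jog_arm", "payload": {"motion": [{"translation": [0,0,-0.003],"twist": [0,0,0]},{"translation": [0,0,-0.006],"twist": [0,0,0]},{"translation": [0,0,-0.008],"twist": [0,0,0]},{"translation": [0,0,-0.008],"twist": [0,0,0]}]}}

```text
clock: 11.3
tcp_pos: [483.1, -52.1, 251.9]
ee_rot: [[0.993, -0.115, 0.001], [-0.115, -0.993, -0.0], [0.001, 0.0, -1.0]]
wrist_force: [0.2, -0.4, -0.6]
grip_width: 0.0
gripper_force: 0.0
```

{"api": "jog_arm", "payload": {"motion": [{"translation": [0,0,-0.03],"twist": [0,0,0]},{"translation": [0,0,-0.07],"twist": [0,0,0]},{"translation": [0,0,-0.11],"twist": [0,0,0]},{"translation": [0,0,-0.15],"twist": [0,0,0]},{"translation": [0,0,-0.19],"twist": [0,0,0]},{"translation": [0,0,-0.22],"twist": [0,0,0]},{"translation": [0,0,-0.22],"twist": [0,0,0]},{"translation": [0,0,-0.22],"twist": [0,0,0]}]}}

```text
clock: 12.1
tcp_pos: [483.0, -52.1, 471.6]
ee_rot: [[0.993, -0.115, 0.001], [-0.115, -0.993, -0.0], [0.001, 0.0, -1.0]]
wrist_force: [-1.1, -0.3, -0.5]
grip_width: 0.2
gripper_force: 0.0
```

Run:
```python
from h import *
goal(0,-185,285)
ims=[]
for n,(x0,y0) in {"top":(255,195),"scene":(270,185)}.items():
    c=vision.capture(n); im=cv2.cvtColor(c["img"],cv2.COLOR_RGB2BGR)[y0:y0+80,x0:x0+80]
    ims.append(cv2.resize(im,(400,400),interpolation=cv2.INTER_CUBIC))
cv2.imwrite("pics/p4.png",np.hstack(ims))
```

```text
tip [  0.   -0.3 298.2] F [-1.1 -0.3 -0.5] shift [0.     0.1847 0.0132] twist [ 0.    -0.001 -0.   ] t 12.1
```

View pics/p4.png

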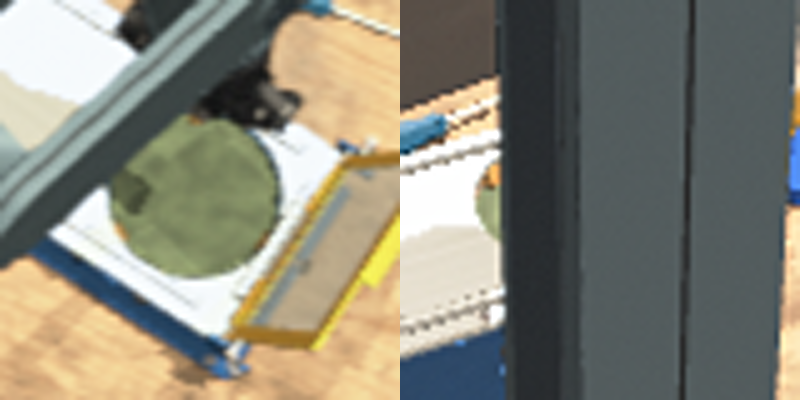

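The pack sits recessed in the well with orange catches showing at (122,230) and (263,240) over its rim, and the force dropped to zero 17.5 mm deep, so it is held. Going over the cover to its outer side.

{"api": "jog_arm", "payload": {"motion": [{"translation": [0,0.03,0],"twist": [0,0,0]},{"translation": [0,0.07,0],"twist": [0,0,0]},{"translation": [0,0.11,0],"twist": [0,0,0]},{"translation": [0,0.15,0],"twist": [0,0,0]},{"translation": [0,0.18,0],"twist": [0,0,0]},{"translation": [0,0.195,0],"twist": [0,0,0]},{"translation": [0,0.195,0],"twist": [0,0,0]},{"translation": [0,0.195,0.01],"twist": [0,0,0]},{"translation": [0,0.195,0.03],"twist": [0,0,0]},{"translation": [0,0.195,0.055],"twist": [0,0,0]},{"translation": [0,0.195,0.076],"twist": [0,0,0]},{"translation": [0,0.195,0.076],"twist": [0,0,0]},{"translation": [0,0.195,0.076],"twist": [0,0,0]}]}}

```text
clock: 13.5
tcp_pos: [460.8, -244.4, 395.6]
ee_rot: [[0.994, -0.113, -0.001], [-0.113, -0.994, 0.001], [-0.001, -0.001, -1.0]]
wrist_force: [-0.5, -0.8, 0.3]
grip_width: 0.1
gripper_force: 0.0
```

Run:
```python
from h import *
goal(0,-60,222)
ims=[]
for n,(x0,y0) in {"top":(255,185),"scene":(265,160)}.items():
    c=vision.capture(n); im=cv2.cvtColor(c["img"],cv2.COLOR_RGB2BGR)[y0:y0+100,x0:x0+100]
    ims.append(cv2.resize(im,(400,400),interpolation=cv2.INTER_CUBIC))
cv2.imwrite("pics/p5.png",np.hstack(ims))
```

```text
tip [ 1.000e-01 -1.938e+02  2.222e+02] F [-0.5 -0.8  0.3] shift [ 1.000e-04 -1.338e-01  3.000e-04] twist [-0.001  0.001  0.002] t 13.5
```

View pics/p5.png

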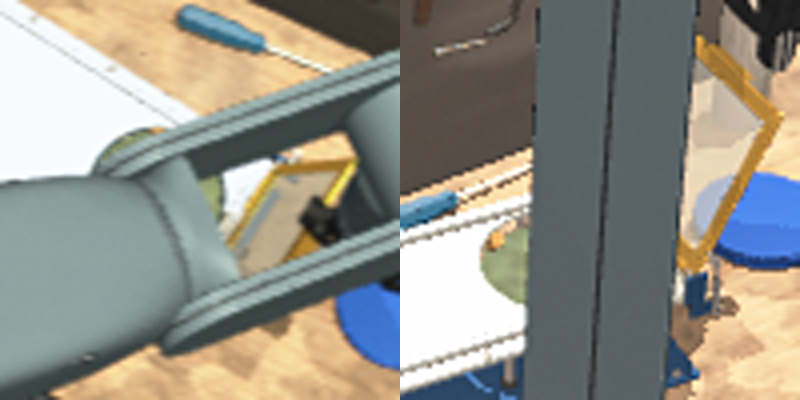

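The pack stays down, with a catch showing out at (157,130). The cover is still open at (300,200) with the fingers outside it at (325,215). Pushing it over.

{"api": "jog_arm", "payload": {"motion": [{"translation": [0,-0.01,0],"twist": [0,0,0]},{"translation": [0,-0.02,0],"twist": [0,0,0]},{"translation": [0,-0.03,0],"twist": [0,0,0]},{"translation": [0,-0.04,0],"twist": [0,0,0]},{"translation": [0,-0.05,0],"twist": [0,0,0]},{"translation": [0,-0.06,0],"twist": [0,0,0]},{"translation": [0,-0.07,0],"twist": [0,0,0]},{"translation": [0,-0.08,0],"twist": [0,0,0]},{"translation": [0,-0.09,0],"twist": [0,0,0]},{"translation": [0,-0.1,0],"twist": [0,0,0]},{"translation": [0,-0.11,0],"twist": [0,0,0]},{"translation": [0,-0.12,0],"twist": [0,0,0]},{"translation": [0,-0.13,0],"twist": [0,0,0]},{"translation": [0,-0.14,0],"twist": [0,0,0]},{"translation": [0,-0.15,0],"twist": [0,0,0]},{"translation": [0,-0.16,0],"twist": [0,0,0]},{"translation": [0,-0.16,0],"twist": [0,0,0]},{"translation": [0,-0.16,0],"twist": [0,0,0]},{"translation": [0,-0.16,0],"twist": [0,0,0]}]}}

```text
clock: 15.5
tcp_pos: [479.0, -87.0, 395.7]
ee_rot: [[0.993, -0.115, -0.0], [-0.115, -0.993, -0.0], [-0.0, 0.0, -1.0]]
wrist_force: [-0.2, -0.6, -0.2]
grip_width: -0.2
gripper_force: 0.0
```

{"api": "jog_arm", "payload": {"motion": [{"translation": [0,0,-0.04],"twist": [0,0,0]},{"translation": [0,0.03,-0.08],"twist": [0,0,0]},{"translation": [0,0.07,-0.08],"twist": [0,0,0]},{"translation": [0,0.11,-0.08],"twist": [0,0,0]},{"translation": [0,0.15,-0.08],"twist": [0,0,0]},{"translation": [0,0.19,-0.08],"twist": [0,0,0]},{"translation": [0,0.23,-0.08],"twist": [0,0,0]},{"translation": [0,0.27,-0.08],"twist": [0,0,0]},{"translation": [0,0.27,-0.08],"twist": [0,0,0]},{"translation": [0,0.27,-0.08],"twist": [0,0,0]}]}}

```text
clock: 16.5
tcp_pos: [447.4, -356.3, 475.1]
ee_rot: [[0.993, -0.118, -0.001], [-0.118, -0.993, 0.001], [-0.001, -0.001, -1.0]]
wrist_force: [-0.2, 0.6, -0.4]
grip_width: 0.1
gripper_force: 0.0
```

Run:
```python
from h import *
goal(0,-60,222)
ims=[]
for n,(x0,y0) in {"top":(225,175),"scene":(225,170)}.items():
    c=vision.capture(n); im=cv2.cvtColor(c["img"],cv2.COLOR_RGB2BGR)[y0:y0+120,x0:x0+120]
    ims.append(cv2.resize(im,(400,400),interpolation=cv2.INTER_CUBIC))
cv2.imwrite("pics/p6.png",np.hstack(ims))
```

```text
tip [  -0.4 -306.6  301.7] F [-0.2  0.6 -0.4] shift [-2.000e-04 -2.465e-01  7.990e-02] twist [-0.001  0.001 -0.003] t 16.5
```

View pics/p6.png

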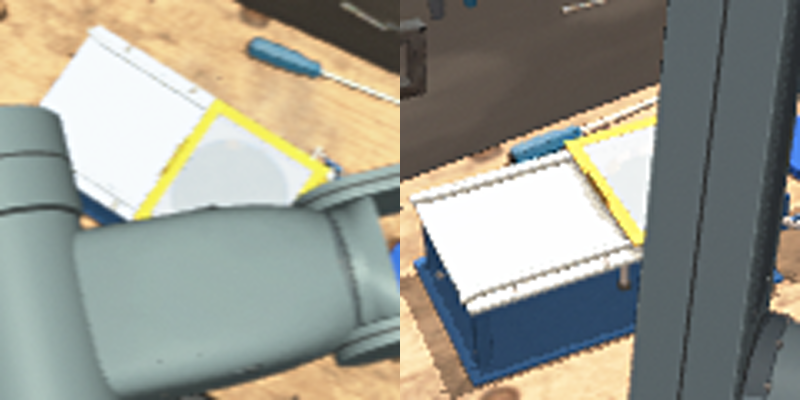

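The cover lies flat over the well in both views (yellow frame edge from (218,103) to (140,218)), with the arm clear of it. I'll check that edge against the shut position, then hand in.

Run:
```python
from h import *
from station import workorder
c=vision.capture("top")
q=px(c,[[*(W+82*ux+72*uy),108]])[0]; print((q+.5-[225,175])*400/120)
q=px(c,[[*(W+82*ux+70*uy),125]])[0]; print("if 0.1 rad ajar",(q+.5-[225,175])*400/120)
print(workorder.close_job())
```

```text
[216.36920903  96.68624981]
if 0.1 rad ajar [218.06969612  92.64369517]
the job is handed in; nothing more can be done
None
```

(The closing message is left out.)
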